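Lay the tall carton on the chopping board

TASK

Two plain cartons stand on the worktop just in front of the long near edge of the chopping board. Tip the taller one over backwards onto the board, without picking it up: push its top away so that its foot catches on the board's edge, and leave it lying flat on its back on the board, straight with the board's edges, with its blank label facing up, ready to be written on. Leave the shorter carton standing where it is.

Things in the scene. Friction and masses are not known exactly. Their poses are not given: they have to be found in the camera images.
- tall_carton: Taller of two closed cardboard cartons: 210 mm high, 76 deep (own x), 72 wide (own y), about 0.3 kg, standing. Origin: centre of its underside; z along its height; +x out of its back, which faces the board, 4 to 8 mm from the board's near edge; the front (-x) has a blank white label. Pushed at the top towards +x it tips over that edge and past about 25 degrees of lean falls by itself.
- tall_carton_mid (a point): The middle of the tall carton's volume, 105 mm above its underside.
- short_carton: The shorter carton: same cardboard, label, depth (76 mm) and width (72 mm), but only 130 mm high; it stands beside the tall one, their centres 110 mm apart along the board's edge, on either side. Origin: centre of its underside, z up.
- board: Wooden chopping board lying on the worktop, fixed: 200 mm deep (own x), 220 mm long (own y), 18 mm thick. Origin: centre of its underside; z up; its near long edge, before which the cartons stand, is at own x = -100 mm and blocks their feet. To its left (+y) stands a fixed blue bag sealer with a raised handle up to 0.28 m high: keep the gripper's body clear of it.

How it is judged:
At the end, for the whole second after the job is handed in: The tall carton lies at rest on its back on the board: label up, flat within 10 degrees, straight with the board's edges within 12 degrees, its middle over the board and 56 mm (within 10 mm) above the worktop; the short carton still stands upright (within 10 degrees), within 20 mm of where it was (angle between tall_carton's own x axis and vertical above 2.967 rad and angle between the y axis of tall_carton and the y axis of board, either way round below 0.21 rad and height (world z) of tall_carton_mid between 0.046 and 0.066 m and x of tall_carton_mid in the frame of board between -0.1 and 0.1 m and y of tall_carton_mid in the frame of board between -0.11 and 0.11 m and linear speed of tall_carton below 0.02 m/s and angle between short_carton's own z axis and vertical below 0.17 rad and distance of short_carton from where it was at the start of the episode below 0.02 m); the robot touches nothing.
It fails at once if the tall carton is picked up: the centre of its underside rises more than 90 mm above the worktop (it rises to about 56 mm when the carton is tipped over) (height (world z) of tall_carton above 0.09 m).
It fails at once if the short carton is tipped by more than 20 degrees (angle between short_carton's own z axis and vertical above 0.35 rad).
It fails at once if the short carton is shifted by more than 30 mm (distance of short_carton from where it was at the start of the episode above 0.03 m).
It also fails if it takes over 24 s, if anything falls off the work surface, if the arm or the gripper's body presses on something with over 40 N, if the wrist force passes 120 N, or if a joint passes its speed limit or range.

ROBOT

A 6-joint arm with a two-finger parallel gripper is mounted at the origin on a cart in front of the work surface, level with it; the furniture and walls round the work are solid. World frame = base frame: x ahead of the robot, y to its left, z up, the work surface at z = 0. Lengths are in m, angles in rad, forces in N, time in s.
With the tool pointing down it reaches from about 0.225 to 0.875 m from the base axis. Payload 3.4 kg.
Tool frame: the origin (TCP) lies between the finger pads; the fingertips stand 8 mm ahead of it and the grasp point (between the pads) lies 11 mm behind it; z points along the fingers, y is the line along which they close (so a half turn about z gives the same grasp; the last joint's range is limited). The gripper opens to 85 mm and grips with 20 to 120 N. Pads are 22 mm wide; open, the fingers measure 114 mm over their backs; the gripper's body (76 mm by 85 mm) begins 54 mm behind the grasp point. The pads swing forward as they close: fully open they stand 13 mm farther back than shut.
Start: joints at [0.98, 0.276, 1.505, -0, 1.361, -0.121], TCP at [0.26, 0.513, 0.239] pointing down, gripper open.
Joint ranges: [-2.89, 2.89], [-0.75, 2.08], [0.22, 2.7], [-1.18, 4.32], [0.11, 2.71], [-2.7, 2.7]. Speed limits (rad/s): [2.57, 2.57, 3.14, 3.14, 3.14, 3.14].

INTERFACE

Orientations are given as a unit quaternion [w, x, y, z].
In Python, from rig import manip gives the robot as it stands.
- The arm moves only by the tool move_arm, never from a script. Its argument "deltas" is a list that holds one entry, the list of rows, each a list of 5 numbers: the shift along the tool's x, y, z normalised to -1 to 1, where 1 is 80 cm, then the turn about the tool's z normalised to -1 to 1, where 1 is 120 degrees, then the closure, from -1 (fully open) to 1 (shut). In form: [[[tx, ty, tz, twist, grip], ...]]. A call has 1 to 12 rows; each row is the pose to reach, as a shift and turn from the pose commanded when the call began, along the tool's axes at that moment; what a row does not reach only later rows make up. A row lasts 1/10 s, in which the tool goes at most 50 mm and 8.59 degrees, less where a joint would pass 70% of its speed; a pose out of reach is approached as far as the arm can. A call with a number of a shift or a turn outside -1 to 1 is refused whole. A call with a gripper value outside its range is refused whole. The fingers move at their own pace and stop on an object; "squeeze" is the grip in N (left out, the last holds). Time passes only in rows, so rows that repeat a pose let the fingers close. It gives the time, the measured TCP pose, the force, the opening and the grip force at its end, in the units of the state.
- manip.get_state(): the state, without advancing time (a new reading comes with each control period).
- manip.get_image(name): name is "scene" or "top"; returns the picture (480x640x3 uint8, red, green, blue); there is no depth.
- manip.camera_params(name): a dict with "fx", "fy", "cx", "cy" (pixels), "R" (3x3) and "t" (3): a world point X has camera coordinates R X + t. Camera axes: x right, y down, z forward; pixel columns grow to the right and rows downward; lengths in m; the calibration is good to about 2 mm. A picture is of the moment at which its call begins. camera_params takes no time and is no camera call.
- manip.sign_off(): hands the job in; it is judged then, once.
The state is a dict: "clock": time; "qpos": joint angles; "qd": joint speeds; "effort": joint torques, N m; "position": TCP position; "ee_rot": TCP orientation; "contact_force": force on the tool from outside, world axes, zero at the start; "moment": the same for the moment, N m; "width": finger opening in m; "gripper_force": force on a finger pad.
Only numpy, scipy, OpenCV 4.12 (cv2) and the standard library are available. Lean on these libraries where they do the work, as an engineer would, in place of code of your own. Each camera call takes 0.05 s, during which the arm holds its last target. There are 200 camera calls.

## Working session

There is one attempt and no reset: what is moved stays moved. The work goes in short steps, Python scripts to look and compute and a tool call to move; the robot and the scene stay as the last step left them, time stands still between calls to the robot, and variables do not carry over. Pictures are saved under pics/ and viewed, at most 10 in all, crops included, and the job is handed in when it is done.

Besides the shell and the picture viewer there is one more tool, called after "Emit:" by a JSON object that holds its "fn" and its "kwargs", one argument or row to a line. move_arm: Moves the arm, as the interface text tells. Scaled input: -1 to 1 covers 80 cm each way for a shift and 120 degrees each way for a turn. Its arguments: {"type":"object","properties":{"deltas":{"type":"array","items":{"type":"array","items":{"type":"array","items":{"type":"number","minimum":-1,"maximum":1}}}},"squeeze":{"type":"number"}},"required":["deltas"]}

```bash
mkdir -p pics; python3 - <<'E'
from rig import manip
import cv2
for n in("scene","top"):
    cv2.imwrite(f"pics/{n}0.png",manip.get_image(n)[:,:,::-1])
    print(n,manip.camera_params(n))
s=manip.get_state();print(s["clock"],s["position"],s["ee_rot"],s["width"])
E
```

```text
scene {'fx': 545.4875783826105, 'fy': 545.4875783826105, 'cx': 319.78825374028173, 'cy': 243.26612881802038, 'R': array([[-0.50816383, -0.86124325, -0.00544012],
       [-0.7117562 ,  0.42350104, -0.56040162],
       [ 0.48494601, -0.28090379, -0.82820313]]), 't': array([-0.0414513 ,  0.61071267,  0.54348837])}
top {'fx': 522.4285738949825, 'fy': 522.4285738949825, 'cx': 319.01353653738124, 'cy': 238.07158552730516, 'R': array([[-0.00636596, -0.99992448, -0.01051208],
       [-0.98684526,  0.00798021, -0.16147058],
       [ 0.16154227,  0.00934589, -0.98682154]]), 't': array([-0.38001303,  0.56365766,  0.84514353])}
0.1 [0.26003555 0.51232411 0.23850204] [-2.97462550e-04  2.32741682e-01  9.72538225e-01 -7.88785428e-04] 0.08542968488061535
```

View pics/scene0.png

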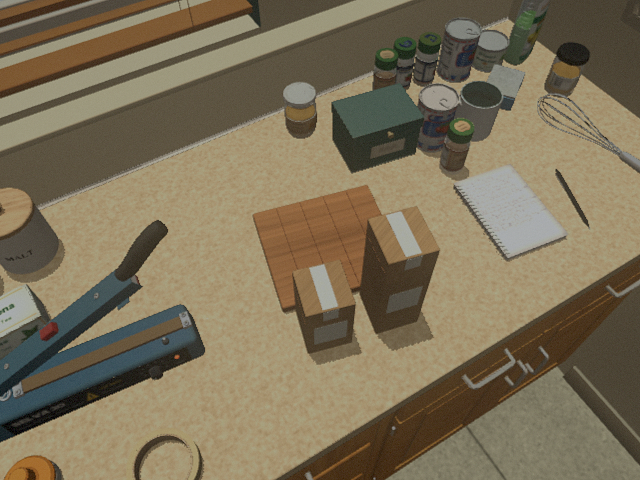

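View pics/top0.png

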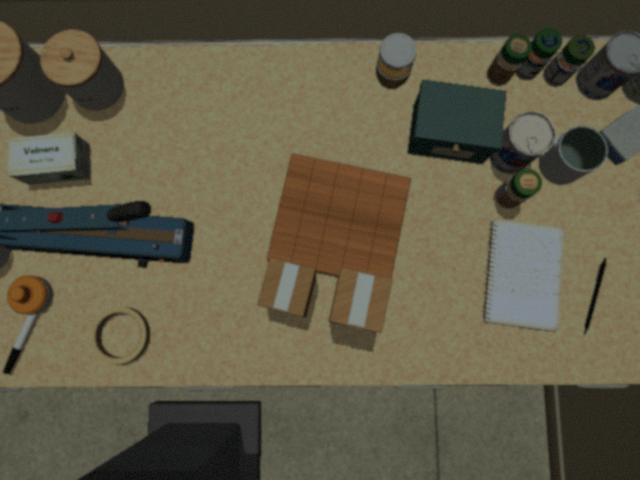

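Both cartons are visible, with the tall one on the right (about (362,298) in the top view) and the short one on the left (about (288,287)). The board's top corners are near (292,155) and (411,177). I'll enlarge this area for measuring.

```bash
python3 - <<'E'
import cv2
i=cv2.imread("pics/top0.png")[145:345,240:440]
cv2.imwrite("pics/c.png",cv2.convertScaleAbs(cv2.resize(i,(600,600),interpolation=cv2.INTER_CUBIC),alpha=1.6))
E
```

```text
(no output)
```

View pics/c.png

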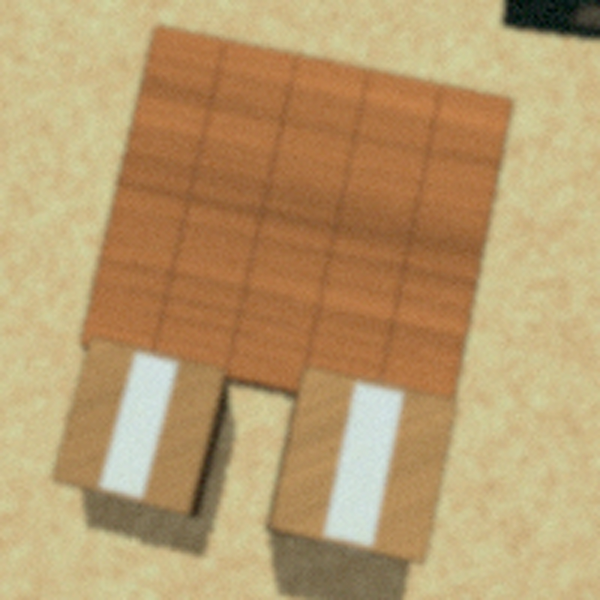

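In the crop (3x, offset 240,145), the tall top's corners are (305,368), (457,397), (424,562), (270,528). The short top's corners are (92,343), (227,375), (193,515), (55,482). The board's corners are (155,27), (511,99), (83,345).

```bash
cat > h.py <<'E'
import numpy as np
from rig import manip
def px(name,u,v,z):
    c=manip.camera_params(name);R,t=c["R"],c["t"]
    d=R.T@[(u-c["cx"])/c["fx"],(v-c["cy"])/c["fy"],1];o=-R.T@t
    return o+d*(z-o[2])/d[2]
E
python3 - <<'E'
from h import *
f=lambda p,z:np.array([px("top",240+u/3,145+v/3,z)[:2] for u,v in p])
np.set_printoptions(precision=4,suppress=True)
for n,p,z in(("board",[(155,27),(511,99),(83,345)],.018),("tall",[(305,368),(457,397),(424,562),(270,528)],.21),("short",[(92,343),(227,375),(193,515),(55,482)],.13)):
    q=f(p,z);print(n,q.tolist(),q.mean(0),"yaw",[np.degrees(np.arctan2(*(q[i]-q[j])[::-1])) for i,j in ((0,1),(0,-1))])
s=manip.get_state();from scipy.spatial.transform import Rotation as Ro
w=s["ee_rot"];print(Ro.from_quat(w[[1,2,3,0]]).as_matrix(),s["clock"])
E
```

```text
board [[0.7188582863968009, -0.33557949786509716], [0.6722633589118304, -0.5472371465790408], [0.5271507841557165, -0.29416174168860576]] [ 0.6394 -0.3923] yaw [np.float64(77.58477241036582), np.float64(-12.191184749031772)]
tall [[0.49248147953835614, -0.4163286643012175], [0.47876387763995343, -0.48505016114538024], [0.4052232146881262, -0.4682178204990569], [0.42063957808498553, -0.3996939670021716]] [ 0.4493 -0.4423] yaw [np.float64(78.71147173698496), np.float64(-13.036859145481666)]
short [[0.5145146705125052, -0.3109158684637773], [0.4976772460141817, -0.37949167992098926], [0.42767282832139897, -0.3621396357587776], [0.44448826140153996, -0.29294622866817377]] [ 0.4711 -0.3364] yaw [np.float64(76.20505126869544), np.float64(-14.392257618841649)]
[[-0.8917  0.4527 -0.0009]
 [ 0.4527  0.8917 -0.0014]
 [ 0.0002 -0.0017 -1.    ]] 0.1
```

Emit:
{"fn": "move_arm", "kwargs": {
  "deltas": [
    [[-0.62,-0.99,0,-0.122,0.3],[-0.62,-0.99,0,-0.122,0.3],[-0.62,-0.99,0,-0.122,0.3],[-0.62,-0.99,0,-0.122,0.3],[-0.62,-0.99,0,-0.122,0.3],[-0.62,-0.99,0,-0.122,0.3],[-0.62,-0.99,0,-0.122,0.3],[-0.62,-0.99,0,-0.122,0.3],[-0.62,-0.99,0,-0.122,0.3],[-0.62,-0.99,0,-0.122,0.3],[-0.62,-0.99,0,-0.122,0.3],[-0.62,-0.99,0,-0.122,0.3]]
  ]
}}

```text
clock: 1.3
position: [0.3135, -0.0867, 0.2394]
ee_rot: [0.001, 0.107, 0.994, 0.0]
contact_force: [2.2, 0.2, 0.6]
width: 0.0298
gripper_force: 0.0
```

Emit:
{"fn": "move_arm", "kwargs": {
  "deltas": [
    [[-0.125,-0.397,0.057,0,0.3],[-0.125,-0.397,0.057,0,0.3],[-0.125,-0.397,0.057,0,0.3],[-0.125,-0.397,0.057,0,0.3],[-0.125,-0.397,0.057,0,0.3],[-0.125,-0.397,0.057,0,0.3],[-0.125,-0.397,0.057,0,0.3],[-0.125,-0.397,0.057,0,0.3],[-0.125,-0.397,0.057,0,0.3]]
  ]
}}

```text
clock: 2.2
position: [0.3437, -0.4163, 0.1926]
ee_rot: [-0.001, 0.108, 0.994, 0.001]
contact_force: [-0.3, 0.3, -0.5]
width: 0.0296
gripper_force: 0.0
```

```bash
python3 - <<'E'
from h import *
import cv2
cv2.imwrite("pics/s1.png",cv2.convertScaleAbs(cv2.resize(manip.get_image("scene")[160:400,240:560,::-1],(800,600)),alpha=1.4))
s=manip.get_state();p=s["position"];print(p,s["ee_rot"],s["contact_force"],s["clock"])
d=np.array([.977,-.213]);e=np.array([.213,.977]);r=p[:2]-[.4493,-.4423];print(r@d,r@e)
E
```

```text
[ 0.34380256 -0.41534745  0.1930154 ] [-6.25270750e-04  1.07107075e-01  9.94246570e-01  1.20065684e-03] [0.08055483 0.47516044 0.15418969] 2.25
-0.10881188895613968 0.003861683658457976
```

View pics/s1.png

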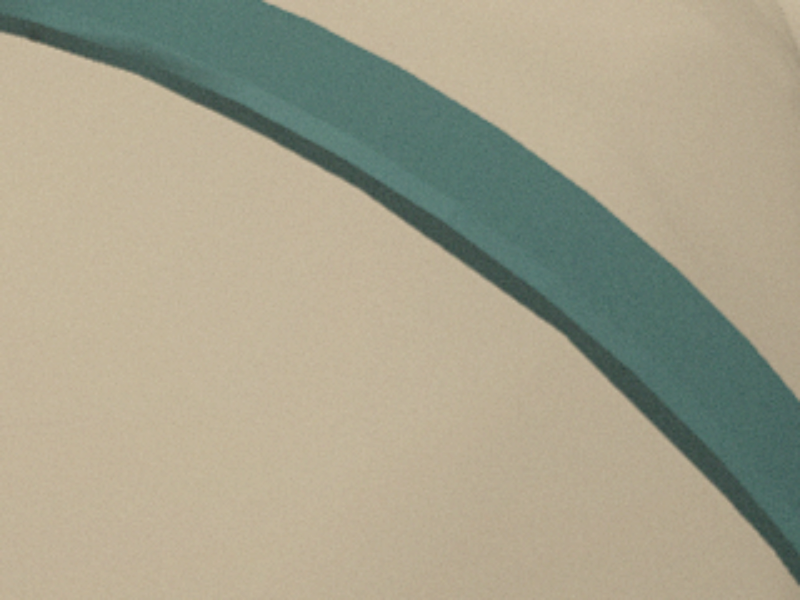

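The arm hides the view. The tool is 109 mm before the carton's axis and centred to within 4 mm, so I'll push gently.

Emit:
{"fn": "move_arm", "kwargs": {
  "deltas": [
    [[-0.05,-0.005,0,0,0.3],[-0.06,-0.005,0,0,0.3],[-0.07,-0.005,0,0,0.3],[-0.08,-0.005,0,0,0.3],[-0.09,-0.005,0,0,0.3],[-0.1,-0.005,0,0,0.3],[-0.11,-0.005,0,0,0.3],[-0.12,-0.005,0,0,0.3],[-0.13,-0.005,0,0,0.3]]
  ]
}}

```text
clock: 3.15
position: [0.4457, -0.4427, 0.1936]
ee_rot: [0.0, 0.107, 0.994, 0.0]
contact_force: [-0.1, 0.0, 0.4]
width: 0.0296
gripper_force: 0.2
```

```bash
python3 - <<'E'
from h import *
import cv2
cv2.imwrite("pics/t2.png",cv2.convertScaleAbs(cv2.resize(manip.get_image("top")[130:370,220:480,::-1],(650,600)),alpha=1.6))
s=manip.get_state();p=s["position"];print(p,s["ee_rot"],s["contact_force"],s["clock"])
E
```

```text
[ 0.44707258 -0.44311512  0.19351823] [ 9.66721509e-04  1.06858646e-01  9.94273743e-01 -1.36171587e-04] [ 1.53781344 -1.26125048 -0.46768515] 3.2
```

View pics/t2.png

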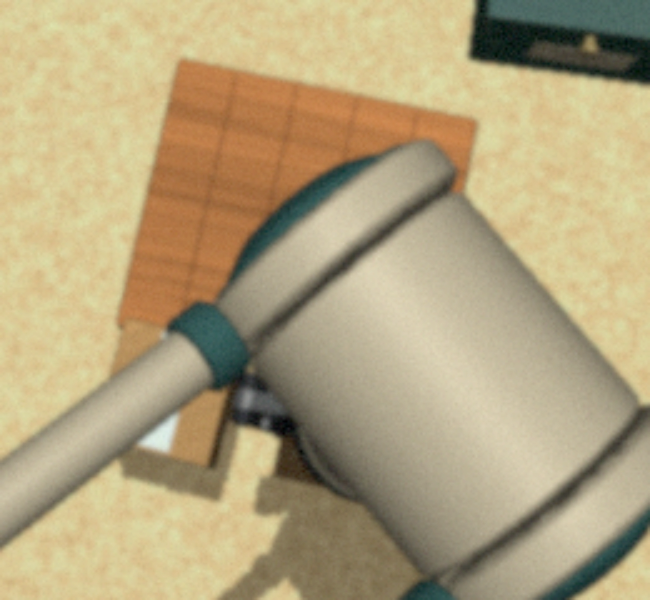

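The short carton still stands where it was (about (170,390) in the crop), and the tall one is under the wrist. I'll carry on past the tipping point, then back off.

Emit:
{"fn": "move_arm", "kwargs": {
  "deltas": [
    [[-0.01,0,0,0,0.3],[-0.02,0,0,0,0.3],[-0.03,0,0,0,0.3],[-0.04,0,0,0,0.3],[-0.05,0,0,0,0.3],[-0.06,0,0,0,0.3],[-0.07,0,0,0,0.3],[-0.08,0,0,0,0.3],[-0.08,0,0,0,0.3]]
  ]
}}

```text
clock: 4.1
position: [0.5087, -0.4563, 0.1935]
ee_rot: [0.0, 0.107, 0.994, -0.0]
contact_force: [-0.2, -0.4, 0.0]
width: 0.0298
gripper_force: 0.0
```

Emit:
{"fn": "move_arm", "kwargs": {
  "deltas": [
    [[0.0,0,-0.06,0,0.3],[0.06,0,-0.08,0,0.3],[0.12,0,-0.08,0,0.3],[0.18,0.06,-0.08,0,0.3],[0.2,0.12,-0.08,0,0.3],[0.2,0.18,-0.08,0,0.3],[0.2,0.24,-0.08,0,0.3],[0.2,0.3,-0.08,0,0.3],[0.2,0.36,-0.08,0,0.3],[0.2,0.42,-0.08,0,0.3]]
  ]
}}

```text
clock: 5.1
position: [0.4211, -0.0976, 0.2581]
ee_rot: [0.001, 0.107, 0.994, -0.0]
contact_force: [1.2, 0.3, 0.4]
width: 0.0296
gripper_force: 0.0
```

```bash
python3 - <<'E'
from h import *
import cv2
a=manip.get_image("top")[130:370,220:440,::-1];b=manip.get_image("scene")[160:400,220:480,::-1]
cv2.imwrite("pics/t3.png",cv2.convertScaleAbs(cv2.resize(cv2.hconcat([a.copy(),b.copy()]),(800,400)),alpha=1.5))
s=manip.get_state();print(s["position"],s["contact_force"],s["clock"])
E
```

```text
[ 0.42138172 -0.09355251  0.2580813 ] [-0.93303406 -0.42370426 -0.00195605] 5.2
```

View pics/t3.png

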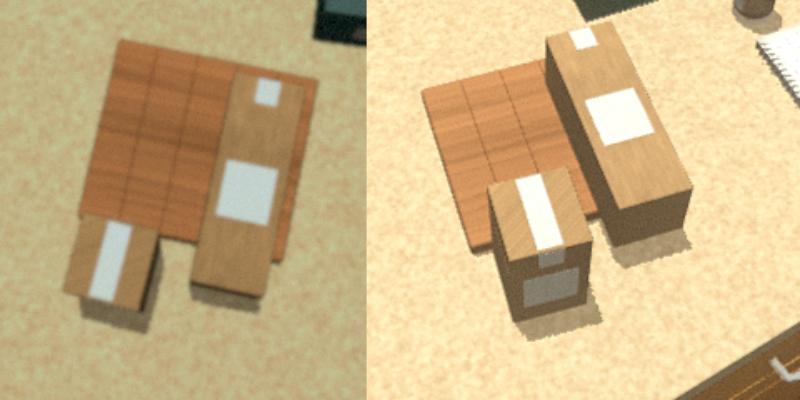

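The carton lies on its back with its label up (about (248,192) in the left panel), looking straight with the board, and the short one is still standing. I'll check the middle's position in numbers.

```bash
python3 - <<'E'
from h import *
g=lambda P,k,o,z:np.array([px("top",o[0]+u/k,o[1]+v/k,z)[:2] for u,v in P])
q=g([(192,282),(262,297),(303,83),(238,68)],5/3,(220,130),.094)
b=g([(155,27),(511,99),(83,345)],3,(240,145),.018);c=(b[1]+b[2])/2
a=np.radians(-12.3);d=np.array([np.cos(a),np.sin(a)]);e=np.array([-d[1],d[0]])
m=q.mean(0)-c;print("mid in board",m@d,m@e,"yaw",np.degrees(np.arctan2(*(q[2]-q[1])[::-1])),np.degrees(np.arctan2(*(q[3]-q[0])[::-1])))
s=g([(80,213),(160,230),(143,312),(65,293)],5/3,(220,130),.13);print("short",s.mean(0))
E
```

```text
mid in board -0.03729679094139477 -0.05388896425683374 yaw -12.279002764871873 -12.835613279027902
short [ 0.47219425 -0.33628095]
```

Everything is within limits: the middle is at (-37, -54) mm on the board, the yaw error is under 1°, and the short carton hasn't moved.

```bash
python3 -c "
from rig import manip
print(manip.sign_off())"
```

```text
the job is handed in; nothing more can be done
None
```

I handed the job in: the tall carton lies label up on its back on the board, straight to within about 1°, its middle over the board; the short carton still stands in its place, and the arm is clear (no verdict was returned).

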